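# Return measured samples to their trays, ejecting the last relay from its test socket

### The arm

A 7-joint arm with a two-finger parallel gripper is mounted at the origin on the work surface. World frame = base frame: x ahead of the robot, y to its left, z up, the work surface at z = 0. Lengths are in m, angles in rad, forces in N, time in s.
With the tool pointing down it reaches from about 0.35 to 0.9 m from the base axis. Payload 8.1 kg.
Tool frame: the origin (TCP) lies midway between the tips of the shut fingers; the grasp point (between the pads) lies 19 mm behind it; z points along the fingers, x is the direction in which the jaws open and shut, and the axes are right-handed (so a half turn about z gives the same grasp; the last joint's range is limited). The gripper opens to 92 mm and grips with 3 to 60 N. Pads are 19 mm wide; open, the fingers measure 130 mm over their backs; the gripper's body (75 mm by 190 mm) begins 47 mm behind the grasp point.
Start: joints at [1.148, 0.434, 0.025, 1.573, -0.012, 1.134, -0.075], TCP at [0.196, -0.593, 0.227] pointing down, gripper open.
Joint ranges: [-2.62, 2.62], [-0.44, 2.09], [-1.27, 1.32], [0.08, 2.57], [-1.32, 4.46], [0.12, 2], [-2.74, 2.74]. Speed limits (rad/s): [2.22, 2.22, 3.01, 3.01, 3.14, 3.14, 3.14].

### API

Orientations are given as a unit quaternion [x, y, z, w].
In Python, from rig import env, cams, job gives the robot as it stands.
- The arm moves only by the shell command python3 -m handwheel 'ROWS' [FORCE]. ROWS is a JSON object of lists of equal length, an entry for each row: "xyz": the shift along the tool's x, y, z in mm, a list of three; "angular": the turn, a rotation vector about the tool's x, y, z in rad, a list of three; "gripper": the closure, from 0 (fully open) to 1 (shut). In form: {"xyz": [[x, y, z], ...], "angular": [[wx, wy, wz], ...], "gripper": [gripper, ...]}. A call has 1 to 5 rows; each row shifts and turns the commanded pose from where the row before left it, along the tool's axes as they then stand; what a row does not reach is not made up. A row lasts 1/12 s, in which the tool goes at most 41.7 mm and 7.16 degrees, less where a joint would pass 70% of its speed; a pose out of reach is approached as far as the arm can. A call with a gripper value outside its range is refused whole. The fingers move at their own pace and stop on an object; FORCE is the grip in N (left out, the last holds). Time passes only in rows, so rows that do not move let the fingers close. It gives the time, the measured TCP pose, the force and the opening at its end, in the units of the state.
- env.read_state(): the state, without advancing time (a new reading comes with each control period).
- cams.get_image(name): name is "scene" or "top"; returns a dict with "color" (384x512x3 uint8, blue, green, red), "depth" (384x512 float32, m along the optical axis (not along the pixel's ray), 0 where there is no reading), "fx", "fy", "cx", "cy" (pixels), "rvec" (rotation vector, rad) and "tvec" (3), from world to camera coordinates, as OpenCV has them. Camera axes: x right, y down, z forward; pixel columns grow to the right and rows downward; lengths in m; the calibration is good to about 2 mm. A picture is of the moment at which its call begins.
- job.close_job(): hands the job in, once; it reports no verdict.
The state is a dict: "t": time; "joints": joint angles; "joint_vel": joint speeds; "joint_efforts": joint torques, N m; "eef_pos": TCP position; "orientation": TCP orientation; "force": force on the tool from outside, world axes, zero at the start; "ft_torque": the same for the moment, N m; "opening": finger opening in m.
Only numpy, scipy, OpenCV 4.12 (cv2) and the standard library are available. Lean on these libraries where they do the work, as an engineer would, in place of code of your own. Each camera call takes 0.05 s, during which the arm holds its last target. There are 200 camera calls.

### The job

The incoming-inspection samples have been measured: return each one to the free front compartment of the tray that already holds parts of its kind (both orange relays to the blue tray, the capacitor to the red tray, the transformer to the green tray). One relay still sits sunk in the test socket: press the socket's yellow ejector lever fully down to raise it, then lift it out. Leave all four parts standing upright on the tray floors, released and at rest.

Things in the scene. Friction and masses are not known exactly. Their poses are not given: they have to be found in the camera images.
- relay_a_mid (a point): centre (half-way up) of the orange plug-in relay in the test socket: 22 (x) x 28 (y) x 36 mm, z up, black base, 35 g. At the start it is sunk upright in the pocket, its top 1 mm below the block's top: it cannot be gripped until the lever raises it
- relay_b_mid (a point): centre (half-way up) of the loose orange relay standing on the bench: same kind, 22 (x) x 28 (y) x 36 mm, z up
- capacitor_mid (a point): centre (half-way up) of the loose screw-terminal capacitor standing on the bench: dark blue cylinder, diameter 35 mm, 55 mm high, black top with two metal terminals, 75 g, z up
- transformer_mid (a point): centre (half-way up) of the loose transformer standing on the bench: dark steel core 16 (x) x 42 (y) x 36 mm high, yellow winding 34 (x) x 27 (y) mm round it at 10 to 31 mm above its underside, black foot 34 (x) x 42 (y) x 5 mm; 130 g, z up. Can be gripped on the core ends, 42 mm apart along y
- relay_tray: shallow blue tray fixed on the bench, 130 (x) x 140 (y) x 20 mm high; origin: centre of underside, z up. Floor and walls 3 mm thick. Behind a 20 mm high divider (x = +13.5 mm) a back row of fixed stock relays, up to 39 mm high. The empty front compartment, inner x -62 to +12, y -67 to +67 mm, centre x = -25 mm, takes the two relays, apart in y
- capacitor_tray: shallow red tray fixed on the bench, 130 (x) x 140 (y) x 20 mm high; origin: centre of underside, z up. Floor and walls 3 mm thick. Behind a 20 mm high divider (x = +13.5 mm) a back row of fixed stock capacitors, up to 58 mm high. The empty front compartment, inner x -62 to +12, y -67 to +67 mm, centre x = -25 mm, takes the capacitor
- transformer_tray: shallow green tray fixed on the bench, 130 (x) x 140 (y) x 20 mm high; origin: centre of underside, z up. Floor and walls 3 mm thick. Behind a 20 mm high divider (x = +13.5 mm) a back row of fixed stock transformers, up to 39 mm high. The empty front compartment, inner x -62 to +12, y -67 to +67 mm, centre x = -25 mm, takes the transformer
- socket: relay test socket fixed on the bench: black block 66 (x) x 60 (y) mm, top 51 mm above the bench, on an aluminium plate; origin at bench level, z up; all in x -41 to +41, y -75 to +65 mm. Pocket open at the top, centre (0, -35) mm, 24 (x) x 30 (y) mm, edged white; the relay's x and y lie along the socket's. The ejector lever is on the +y side
- ejector_lever (a joint): angle of the ejector lever, rad: 0 raised, 0.48 fully down on its stop. The plate under the relay rises 37.5 mm per rad: at 0.48 the relay stands 18 mm higher, 17 mm proud of the block. About 3 N on the pad moves it; it stays where it is left
- lever_pad (a point): centre of the top of the lever's yellow finger pad, 28 (x) x 24 (y) mm: raised, 46 mm above the bench and 53 mm to +y of the socket's origin; fully pressed, about 20 mm above the bench and 58 mm to +y. Press straight down from above

How it is judged:
On the way:
1. the ejector lever is pressed down (past 0.42 rad) and the relay stands raised in the socket's pocket (value of joint ejector_lever above 0.42 rad and z of relay_a_mid in the frame of socket above 0.044 m and x of relay_a_mid in the frame of socket between -0.006 and 0.006 m and y of relay_a_mid in the frame of socket between -0.041 and -0.029 m), for 0.2 s.
At the end, for the whole second after the job is handed in: relays in the blue, capacitor in the red, transformer in the green tray, each in the free front compartment (centre inside its walls), standing on the floor (height within 5 mm), upright within 0.15 rad, slower than 20 mm/s (x of relay_a_mid in the frame of relay_tray between -0.062 and 0.012 m and y of relay_a_mid in the frame of relay_tray between -0.067 and 0.067 m and z of relay_a_mid in the frame of relay_tray between 0.016 and 0.026 m and angle between each of relay_a_mid, relay_b_mid, capacitor_mid, transformer_mid's own z axis and vertical below 0.15 rad and linear speed of each of relay_a, relay_b, capacitor, transformer below 0.02 m/s and x of relay_b_mid in the frame of relay_tray between -0.062 and 0.012 m and y of relay_b_mid in the frame of relay_tray between -0.067 and 0.067 m and z of relay_b_mid in the frame of relay_tray between 0.016 and 0.026 m and x of capacitor_mid in the frame of capacitor_tray between -0.062 and 0.012 m and y of capacitor_mid in the frame of capacitor_tray between -0.067 and 0.067 m and z of capacitor_mid in the frame of capacitor_tray between 0.0255 and 0.0355 m and x of transformer_mid in the frame of transformer_tray between -0.062 and 0.012 m and y of transformer_mid in the frame of transformer_tray between -0.067 and 0.067 m and z of transformer_mid in the frame of transformer_tray between 0.016 and 0.026 m); the robot touches nothing.
It also fails if it takes over 112 s, if anything falls off the work surface, if the arm or the gripper's body presses on something with over 40 N, if the wrist force passes 120 N, or if a joint passes its speed limit or range.

## Working session

There is one attempt and no reset: what is moved stays moved. The work goes in short steps, Python scripts to look and compute and a shell command to move; the robot and the scene stay as the last step left them, time stands still between calls to the robot, and variables do not carry over. Pictures are saved under pics/ and viewed, and the job is handed in when it is done.

```bash
mkdir -p pics; ls; cat > h.py <<'E'
import numpy as np, cv2
from rig import env,cams,job
from scipy.spatial.transform import Rotation as R
def snap(n):
    im=cams.get_image(n); np.save(f'pics/{n}.npy',im,allow_pickle=True); return im
def load(n): return np.load(f'pics/{n}.npy',allow_pickle=True).item()
def cam(im):
    Rm=cv2.Rodrigues(np.array(im['rvec'],float))[0]; t=np.array(im['tvec'],float).ravel(); return Rm,t
def ray(im,u,v,z):
    Rm,t=cam(im); o=-Rm.T@t; d=Rm.T@np.array([(u-im['cx'])/im['fx'],(v-im['cy'])/im['fy'],1]); return o+d*(z-o[2])/d[2]
def cloud(im):
    Rm,t=cam(im); h,w=im['depth'].shape; v,u=np.mgrid[:h,:w]; d=im['depth']
    P=np.stack([(u-im['cx'])/im['fx']*d,(v-im['cy'])/im['fy']*d,d],-1)
    P=(P-t)@Rm; P[d==0]=np.nan; return P
def st():
    s=env.read_state(); print('t',round(s['t'],2),'pos',np.round(s['eef_pos'],4),'q',np.round(s['orientation'],4),'F',np.round(s['force'],1),'op',round(s['opening'],4),'j',np.round(s['joints'],2)); return s
E
python3 - <<'E'
from h import *
s=st(); print(R.from_quat(s['orientation']).as_matrix().round(3))
for n in ['scene','top']:
    im=snap(n); cv2.imwrite(f'pics/{n}0.png',im['color']); Rm,t=cam(im); print(n,-Rm.T@t,Rm[2],im['fx'])
E
```

```text
pics
t 0.0 pos [ 0.1963 -0.5928  0.2259] q [ 8.107e-01 -5.855e-01 -7.000e-04 -4.000e-04] F [ 0.5 -0.8  0.1] op 0.0918 j [ 1.15  0.44  0.02  1.57 -0.01  1.13 -0.08]
[[ 0.314 -0.949 -0.001]
 [-0.949 -0.314  0.001]
 [-0.002  0.    -1.   ]]
scene [1.16787652 0.73533045 0.80346991] [-0.49756043 -0.61062129 -0.6160968 ] 467.8266478177805
top [0.3816263  0.0371109  0.94804202] [ 0.18582579 -0.00514229 -0.98256925] 425.75059185823716
```

View pics/scene0.png

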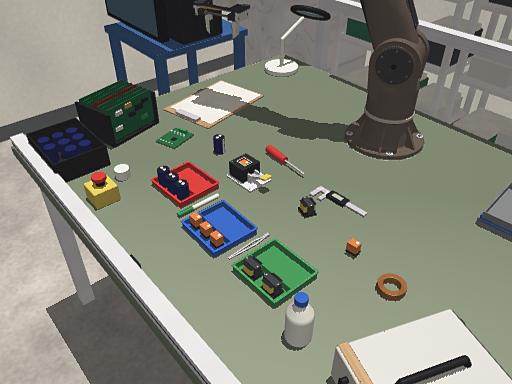

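View pics/top0.png

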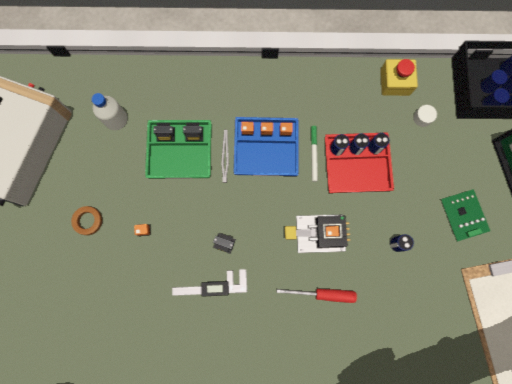

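The overhead view shows the trays: green (180,150), blue (267,147) and red (360,163). The socket is at (325,233) with its lever pad at (291,233). The loose parts are relay (142,230), transformer (224,243) and capacitor (402,243). Next I measure them.

```bash
python3 - <<'E'
from h import *
im=load('top'); c=im['color']; P=cloud(im)
b=[(120,210,165,250),(205,225,245,260),(380,225,425,260),(280,205,355,260)]
tiles=[cv2.resize(c[y0:y1,x0:x1],None,fx=6,fy=6,interpolation=cv2.INTER_NEAREST) for x0,y0,x1,y1 in b]
W=800; out=np.zeros((600,800,3),np.uint8)
out[:240,:270]=tiles[0]; out[:210,280:520]=tiles[1]; out[:210,525:795]=tiles[2]; out[250:580,:450]=tiles[3]
cv2.imwrite('pics/crop.png',out)
# footprint per object by height
def fit(name,box,z0,z1,extra=None):
    x0,y0,x1,y1=box; p=P[y0:y1,x0:x1].reshape(-1,3); m=(p[:,2]>z0)&(p[:,2]<z1); q=p[m]
    r=cv2.minAreaRect((q[:,:2]*1000).astype(np.float32)); print(name,m.sum(),'zmax',np.nanmax(p[:,2]).round(4),'med',np.median(q,0).round(4),'rect',np.round(r[0],1),np.round(r[1],1),round(r[2],1))
fit('relayb',b[0],.03,.045); fit('trafo top',b[1],.031,.045); fit('trafo',b[1],.006,.045); fit('cap',b[2],.05,.07); fit('block',b[3],.046,.06);fit('pad',(282,222,299,244),.035,.06)
hsv=cv2.cvtColor(c,cv2.COLOR_BGR2HSV)
for n,box,h in [('green',(140,112,220,186),(50,75)),('blue',(228,110,306,182),(105,125)),('red',(318,125,400,200),None)]:
    x0,y0,x1,y1=box; H=hsv[y0:y1,x0:x1]; p=P[y0:y1,x0:x1]
    hm=((H[...,0]<6)|(H[...,0]>174)) if h is None else (H[...,0]>h[0])&(H[...,0]<h[1])
    m=hm&(H[...,1]>150)&(H[...,2]>60)&(p[...,2]<.03)
    q=p[m]; q2=p[m&(p[...,2]>.014)]
    for k in (q,q2):
        r=cv2.minAreaRect((k[:,:2]*1000).astype(np.float32)); print(n,len(k),np.round(r[0],1),np.round(r[1],1),round(r[2],1))
E
```

```text
relayb 132 zmax 0.0393 med [0.4789 0.2803 0.0348] rect [479.1 280.2] [20.9 27.8] 6.9
trafo top 235 zmax 0.0395 med [0.4526 0.1018 0.0342] rect [452.6 102.5] [42.1 33.9] 71.0
trafo 289 zmax 0.0395 med [0.4523 0.1017 0.0336] rect [452.6 102.5] [42.1 33.9] 71.0
cap 202 zmax 0.0569 med [ 0.4541 -0.2813  0.0523] rect [ 454.2 -281.3] [32.9 33.6] 61.3
block 892 zmax 0.0554 med [ 0.4763 -0.1273  0.0495] rect [476.2 -94.2] [ 66.2 129.6] 1.9
pad 161 zmax 0.0496 med [ 0.4741 -0.0428  0.0443] rect [474.1 -44.4] [29.  26.5] 89.9
green 14 [686.3 249.2] [ 94.6 122.7] 31.1
green 2 [701.7 237.4] [56.1  0. ] 151.5
blue 2877 [672.7   9.9] [141.7 135.5] 89.5
blue 573 [672.7   9.9] [141.7 135.5] 89.5
red 2774 [ 636.8 -202.1] [136.4 152.2] 2.4
red 650 [ 636.5 -199.3] [136.3 146.4] 2.2
```

View pics/crop.png

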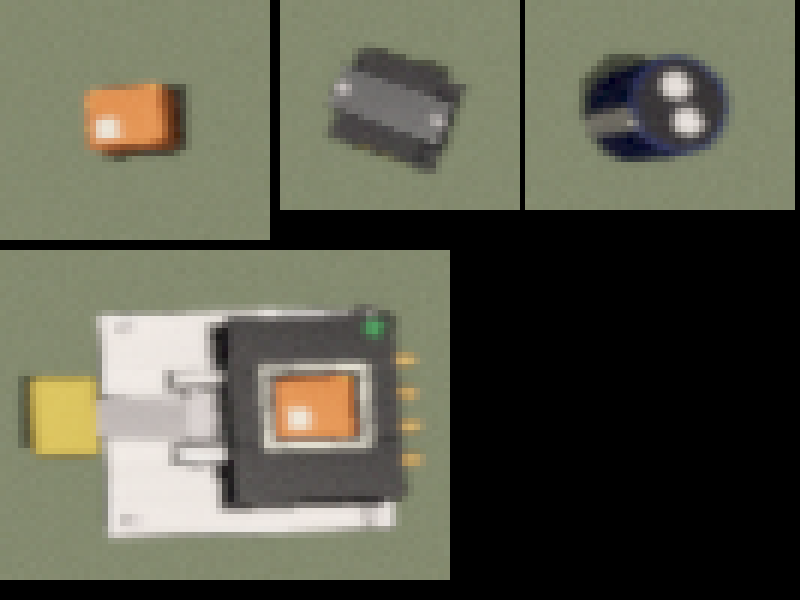

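```bash
cat >> h.py <<'E'
def hmask(im,lo,hi,box):
    hsv=cv2.cvtColor(im['color'],cv2.COLOR_BGR2HSV); m=cv2.inRange(hsv,np.array(lo),np.array(hi)); k=np.zeros_like(m); x0,y0,x1,y1=box; k[y0:y1,x0:x1]=m[y0:y1,x0:x1]; return k
def rect(im,m,z):
    cs,_=cv2.findContours(m,cv2.RETR_EXTERNAL,cv2.CHAIN_APPROX_NONE); c=max(cs,key=cv2.contourArea)
    p=np.array([ray(im,u,v,z)[:2]*1000 for u,v in c.reshape(-1,2)],np.float32); r=cv2.minAreaRect(p)
    return np.round(r[0],1),np.round(r[1],1),round(r[2],1),len(c)
E
python3 - <<'E'
from h import *
im=load('top'); P=cloud(im); 
print('relA',rect(im,hmask(im,(3,120,90),(20,255,255),(320,222,345,242)),.05))
print('pad',rect(im,hmask(im,(20,100,90),(35,255,255),(280,222,300,244)),.046))
print('relB top',rect(im,hmask(im,(3,120,90),(20,255,255),(130,220,152,240)),.036))
x=hmask(im,(0,0,0),(180,255,70),(305,205,352,255)); print('block',rect(im,x,.051))
x=hmask(im,(0,0,150),(180,60,255),(292,205,352,260)); print('plate',rect(im,x,.003))
hsv=cv2.cvtColor(im['color'],cv2.COLOR_BGR2HSV)
for u,v in[(180,160),(150,150),(165,175),(267,160),(360,180)]: print(hsv[v,u],P[v,u].round(3))
for n,lo,hi,box in [('green',(60,120,40),(90,255,255),(140,112,220,186)),('blue',(105,120,60),(125,255,255),(228,110,306,182))]:
    print(n,rect(im,hmask(im,lo,hi,box),.02))
m=hmask(im,(0,150,60),(6,255,255),(318,125,400,200))|hmask(im,(174,150,60),(180,255,255),(318,125,400,200)); print('red',rect(im,m,.02))
# scene views
s=load('scene');cv2.imwrite('pics/sc.png',cv2.resize(s['color'][120:320,140:400],None,fx=3,fy=3,interpolation=cv2.INTER_CUBIC))
P=cloud(s)
h=cv2.cvtColor(s['color'],cv2.COLOR_BGR2HSV)
def f(n,box,z0,z1):
    x0,y0,x1,y1=box;p=P[y0:y1,x0:x1].reshape(-1,3);q=p[(p[:,2]>z0)&(p[:,2]<z1)]; r=cv2.minAreaRect((q[:,:2]*1000).astype(np.float32)); print(n,len(q),np.round(r[0],1),np.round(r[1],1),round(r[2],1))
f('relB',(340,230,368,262),.032,.045);f('trafo',(295,190,320,222),.031,.045);f('cap',(208,128,230,160),.05,.065);f('pad',(258,170,275,186),.035,.05)
E
```

```text
relA (array([ 477.4, -130.2]), array([19.1, 27.6]), 0.4, 43)
pad (array([472.9, -40.7]), array([27.6, 25.3]), 0.4, 45)
relB top (array([477.9, 278. ]), array([23.8, 30. ]), 3.1, 44)
block (array([497.3, -97.8]), array([ 4.3, 12.9]), 88.9, 14)
plate (array([ 476.3, -111. ]), array([ 85.4, 106.8]), 2.8, 204)
[ 66 128 160] [0.642 0.207 0.002]
[ 65 135  85] [0.665 0.277 0.001]
[ 66 127 161] [0.602 0.236 0.019]
[108 158 191] [0.644 0.007 0.   ]
[  1 169 219] [ 0.599 -0.205  0.001]
green (array([664.8, 208.4]), array([134.1, 142.2]), 0.5, 305)
blue (array([672.6,  10.7]), array([142.3, 135.7]), 89.4, 234)
red (array([ 636.3, -198.6]), array([135.4, 145.4]), 2.6, 258)
relB 83 [479.  281.6] [23.7 27.1] 11.4
trafo 118 [451.5 103.2] [43.8 35.5] 76.8
cap 55 [ 452.5 -278.4] [33.2 31.8] 28.5
pad 64 [472.5 -44. ] [36.3 29.1] 87.0
```

View pics/sc.png

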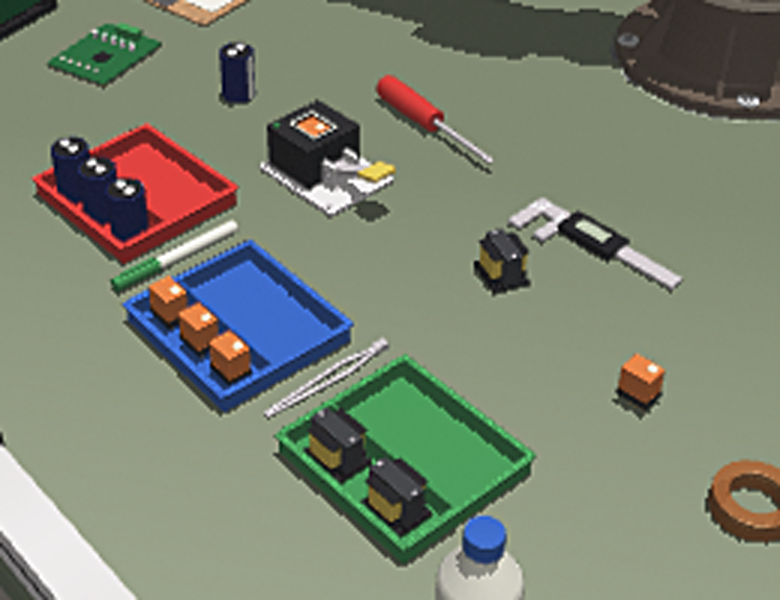

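The scene view confirms this: all loose parts are upright and the front compartments are empty. First I square the jaws to world y.

```bash
python3 -m handwheel '{"xyz":[[0,0,0],[0,0,0],[0,0,0],[0,0,0]],"angular":[[0,0,0.107],[0,0,0.107],[0,0,0.106],[0,0,0]],"gripper":[0,0,0,0]}' 20; python3 -c "
from h import *
s=st(); print(R.from_quat(s['orientation']).as_matrix().round(3))"
```

```text
t: 0.43
eef_pos: [0.1965, -0.593, 0.2263]
orientation: [-0.705, 0.709, 0.0, 0.0]
force: [0.1, -0.8, 0.2]
opening: 0.0918
t 0.43 pos [ 0.1965 -0.593   0.2263] q [-7.053e-01  7.089e-01  4.000e-04  1.000e-04] F [ 0.1 -0.8  0.2] op 0.0918 j [ 1.1   0.43  0.1   1.58 -0.05  1.13 -0.37]
[[-0.005 -1.    -0.   ]
 [-1.     0.005  0.001]
 [-0.001  0.    -1.   ]]
```

```bash
python3 -m handwheel '{"xyz":[[-28,-23,0],[-28,-23,0],[-28,-23,0],[-28,-23,0],[-28,-23,0]],"angular":[[0,0,0],[0,0,0],[0,0,0],[0,0,0],[0,0,0]],"gripper":[0,0,0,0,0]}' >/dev/null; python3 -m handwheel '{"xyz":[[-28,-23,0],[-28,-23,0],[-28,-23,0],[-28,-23,0],[-28,-23,0]],"angular":[[0,0,0],[0,0,0],[0,0,0],[0,0,0],[0,0,0]],"gripper":[0,0,0,0,0]}'; python3 -m handwheel '{"xyz":[[-28,-23,0],[0,0,0]],"angular":[[0,0,0],[0,0,0]],"gripper":[0,0]}'
```

```text
t: 1.27
eef_pos: [0.4273, -0.3118, 0.2267]
orientation: [0.708, -0.706, 0.0, 0.0]
force: [0.7, -0.7, -0.5]
opening: 0.0915
t: 1.43
eef_pos: [0.4546, -0.2781, 0.2267]
orientation: [0.712, -0.702, -0.0, -0.002]
force: [0.5, 0.2, 0.3]
opening: 0.0917
```

```bash
python3 -m handwheel '{"xyz":[[2,0,30],[0,0,30],[0,0,30],[0,0,30],[0,0,30]],"angular":[[0,0,0],[0,0,0],[0,0,0],[0,0,0],[0,0,0]],"gripper":[0,0,0,0,0]}' >/dev/null;  python3 -m handwheel '{"xyz":[[0,0,30],[0,0,20],[0,0,0]],"angular":[[0,0,0],[0,0,0],[0,0,0]],"gripper":[0,0,0]}' >/dev/null; python3 -m handwheel '{"xyz":[[0,0,0],[0,0,0],[0,0,0],[0,0,0],[0,0,0]],"angular":[[0,0,0],[0,0,0],[0,0,0],[0,0,0],[0,0,0]],"gripper":[1,1,1,1,1]}' 20;  python3 -c "
from h import *
st()"
```

```text
t: 2.52
eef_pos: [0.4502, -0.2878, 0.0279]
orientation: [0.707, -0.707, 0.001, -0.0]
force: [-0.8, -0.1, 0.3]
opening: 0.063
t 2.52 pos [ 0.4502 -0.2878  0.0279] q [ 7.071e-01 -7.071e-01  1.000e-03 -3.000e-04] F [-0.8 -0.1  0.3] op 0.063 j [ 0.51  0.54 -0.06  1.99  0.05  0.61 -1.15]
```

```bash
python3 -m handwheel '{"xyz":[[-5,-4,0],[-2,0,0],[0,0,0],[0,0,0],[0,0,0]],"angular":[[0,0,0],[0,0,0],[0,0,0],[0,0,0],[0,0,0]],"gripper":[0.5,0.5,1,1,1]}' >/dev/null; python3 -m handwheel '{"xyz":[[0,0,0],[0,0,0],[0,0,0],[0,0,0],[0,0,0]],"angular":[[0,0,0],[0,0,0],[0,0,0],[0,0,0],[0,0,0]],"gripper":[1,1,1,1,1]}' ; python3 -m handwheel '{"xyz":[[0,0,-20],[0,0,-30],[0,0,-30],[0,0,0],[0,0,0]],"angular":[[0,0,0],[0,0,0],[0,0,0],[0,0,0],[0,0,0]],"gripper":[1,1,1,1,1]}'
```

```text
t: 3.35
eef_pos: [0.4537, -0.2805, 0.0268]
orientation: [-0.707, 0.707, -0.0, 0.0]
force: [1.1, 0.6, 3.5]
opening: 0.0345
t: 3.77
eef_pos: [0.4542, -0.2809, 0.108]
orientation: [-0.707, 0.707, -0.001, 0.0]
force: [0.2, 0.5, -1.4]
opening: 0.0345
```

```bash
python3 -m handwheel '{"xyz":[[-13.5,-26,0],[-13.5,-26,0],[-13.5,-26,0],[-13.5,-26,0],[-13.5,-26,0]],"angular":[[0,0,0],[0,0,0],[0,0,0],[0,0,0],[0,0,0]],"gripper":[1,1,1,1,1]}' >/dev/null; python3 -m handwheel '{"xyz":[[-13.5,-27,0],[0,0,0],[0,0,25],[0,0,25],[0,0,15]],"angular":[[0,0,0],[0,0,0],[0,0,0],[0,0,0],[0,0,0]],"gripper":[1,1,1,1,1]}' ; python3 -m handwheel '{"xyz":[[0,0,5],[0,0,0],[0,0,0],[0,0,0]],"angular":[[0,0,0],[0,0,0],[0,0,0],[0,0,0]],"gripper":[1,1,1,1]}'
```

```text
t: 4.6
eef_pos: [0.6081, -0.1988, 0.0376]
orientation: [0.707, -0.707, -0.002, 0.001]
force: [-0.4, 0.2, -1.7]
opening: 0.0342
t: 4.93
eef_pos: [0.6111, -0.1997, 0.0375]
orientation: [-0.707, 0.707, -0.001, 0.0]
force: [-0.5, 0.8, -0.0]
opening: 0.0345
```

```bash
python3 -m handwheel '{"xyz":[[0,0,3],[0,0,3],[0,0,1],[0,0,0],[0,0,0]],"angular":[[0,0,0],[0,0,0],[0,0,0],[0,0,0],[0,0,0]],"gripper":[1,1,1,1,1]}'; python3 - <<'E'
from h import *
im=snap('scene'); cv2.imwrite('pics/sc2.png',cv2.resize(im['color'][80:280,100:360],None,fx=3,fy=3))
E
```

```text
t: 5.35
eef_pos: [0.6107, -0.1995, 0.0299]
orientation: [-0.707, 0.707, -0.0, 0.0]
force: [-0.1, -0.8, -0.0]
opening: 0.0346
```

View pics/sc2.png

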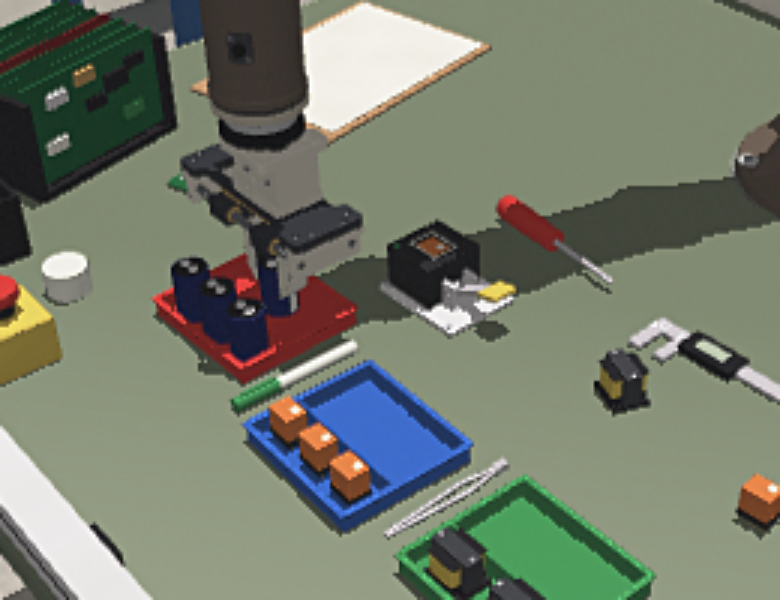

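The capacitor is held upright over the red tray (crop 270,290), about at the floor. I touch down and release.

```bash
python3 -m handwheel '{"xyz":[[0,0,0.7],[0,0,0],[0,0,0]],"angular":[[0,0,0],[0,0,0],[0,0,0]],"gripper":[1,1,1]}'; python3 -m handwheel '{"xyz":[[0,0,0],[0,0,0],[0,0,0],[0,0,0],[0,0,0]],"angular":[[0,0,0],[0,0,0],[0,0,0],[0,0,0],[0,0,0]],"gripper":[0.4,0.4,0.4,0.4,0.4]}';python3 -m handwheel '{"xyz":[[0,0,-20],[0,0,-30],[0,0,-30],[0,0,-20],[0,0,0]],"angular":[[0,0,0],[0,0,0],[0,0,0],[0,0,0],[0,0,0]],"gripper":[0.4,0.4,1,1,1]}'
```

```text
t: 5.65
eef_pos: [0.6108, -0.1995, 0.0299]
orientation: [-0.707, 0.707, -0.0, 0.0]
force: [-2.5, 0.2, 8.7]
opening: 0.0347
t: 6.07
eef_pos: [0.6105, -0.1994, 0.0289]
orientation: [-0.707, 0.707, 0.0, -0.0]
force: [0.5, 0.7, 0.2]
opening: 0.0547
t: 6.48
eef_pos: [0.6133, -0.2002, 0.134]
orientation: [-0.707, 0.707, -0.003, 0.002]
force: [-0.3, -0.7, -0.1]
opening: 0.0396
```

```bash
python3 -m handwheel '{"xyz":[[-26,23,0],[-26,23,0],[-26,23,0],[-26,23,0],[-26,23,0]],"angular":[[0,0,0],[0,0,0],[0,0,0],[0,0,0],[0,0,0]],"gripper":[1,1,1,1,1]}' >/dev/null; python3 -m handwheel '{"xyz":[[-27,22,0],[0,0,20],[0,0,30],[0,0,20],[0,0,0]],"angular":[[0,0,0],[0,0,0],[0,0,0],[0,0,0],[0,0,0]],"gripper":[1,1,1,1,1]}'; python3 -m handwheel '{"xyz":[[0,0,0],[0,0,0],[0,0,0]],"angular":[[0,0,0],[0,0,0],[0,0,0]],"gripper":[1,1,1]}'
```

```text
t: 7.32
eef_pos: [0.4709, -0.0422, 0.0558]
orientation: [0.707, -0.707, -0.002, 0.002]
force: [-0.5, 0.8, -1.0]
opening: 0.0002
t: 7.57
eef_pos: [0.4746, -0.0425, 0.0601]
orientation: [-0.707, 0.707, -0.001, 0.001]
force: [1.0, -0.1, 0.8]
opening: 0.0006
```

```bash
python3 -m handwheel '{"xyz":[[0,0,5],[-0.5,0,5],[-0.5,0,4],[-0.5,0,4],[-0.5,0,4]],"angular":[[0,0,0],[0,0,0],[0,0,0],[0,0,0],[0,0,0]],"gripper":[1,1,1,1,1]}'; python3 -m handwheel '{"xyz":[[-0.5,0,4],[-0.5,0,4],[0,0,4],[0,0,3],[0,0,0]],"angular":[[0,0,0],[0,0,0],[0,0,0],[0,0,0],[0,0,0]],"gripper":[1,1,1,1,1]}'; python3 -m handwheel '{"xyz":[[0,0,2],[0,0,1],[0,0,0],[0,0,0]],"angular":[[0,0,0],[0,0,0],[0,0,0],[0,0,0]],"gripper":[1,1,1,1]}';
```

```text
t: 7.98
eef_pos: [0.4739, -0.04, 0.0368]
orientation: [0.707, -0.707, 0.0, -0.0]
force: [0.4, 2.1, 2.7]
opening: 0.0003
t: 8.4
eef_pos: [0.4736, -0.0392, 0.0215]
orientation: [0.707, -0.707, -0.0, 0.0]
force: [1.1, 1.3, 0.6]
opening: 0.0004
t: 8.73
eef_pos: [0.4738, -0.0393, 0.0202]
orientation: [-0.707, 0.707, -0.0, 0.0]
force: [-5.2, 3.4, 23.6]
opening: 0.0005
```

The lever is on its stop (24 N at z 20 mm). I retreat and look.

```bash
python3 -m handwheel '{"xyz":[[0,0,-15],[0,0,-35],[0,0,-35],[0,0,-35],[0,0,0]],"angular":[[0,0,0],[0,0,0],[0,0,0],[0,0,0],[0,0,0]],"gripper":[1,1,0.3,0.3,0.3]}' >/dev/null; python3 -m handwheel '{"xyz":[[-35,0,0],[-35,0,0],[0,0,0]],"angular":[[0,0,0],[0,0,0],[0,0,0]],"gripper":[0.3,0.3,0.3]}';python3 - <<'E'
from h import *
im=snap('scene'); cv2.imwrite('pics/sc3.png',cv2.resize(im['color'][120:240,140:300],None,fx=4,fy=4))
im=snap('top'); cv2.imwrite('pics/top3.png',cv2.resize(im['color'][120:270,270:420],None,fx=4,fy=4))
P=cloud(im); m=hmask(im,(3,120,90),(20,255,255),(318,218,348,245)); q=P[m>0]; q=q[q[:,2]>.055]
print(len(q),np.median(q,0)); print(rect(im,m,.068))
q=P[m>0];q=q[q[:,2]>.062];r=cv2.minAreaRect((q[:,:2]*1000).astype(np.float32));print(r)
E
```

```text
t: 9.4
eef_pos: [0.4735, 0.0366, 0.1393]
orientation: [0.709, -0.705, -0.001, -0.001]
force: [0.3, 0.3, 0.1]
opening: 0.0357
113 [ 0.47846496 -0.13041037  0.06665902]
(array([ 476.5, -127.3]), array([20.8, 27.3]), 0.4, 41)
((455.5132141113281, -80.3636474609375), (24.96953010559082, 135.26773071289062), 23.794389724731445)
```

View pics/sc3.png

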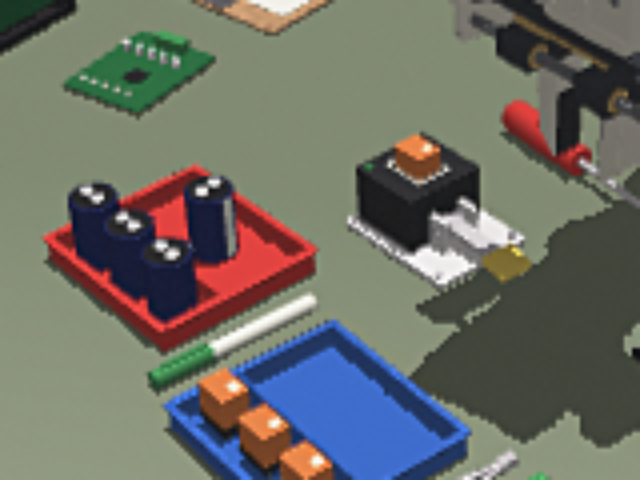

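View pics/top3.png

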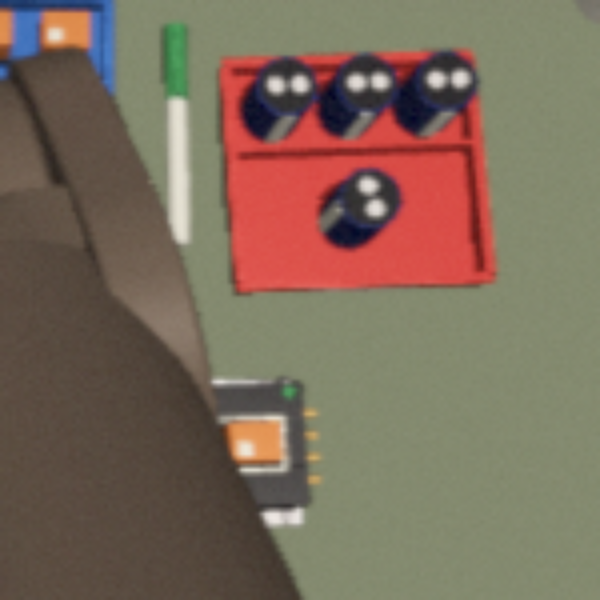

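```bash
python3 -m handwheel '{"xyz":[[32,-4,0],[32,0,0],[32,0,0],[32,0,0],[32,0,0]],"angular":[[0,0,0],[0,0,0],[0,0,0],[0,0,0],[0,0,-0.042]],"gripper":[0.3,0.3,0.3,0.3,0.3]}' >/dev/null; python3 -m handwheel '{"xyz":[[0,0,15],[0,0,25],[0,0,20],[0,0,0],[0,0,0]],"angular":[[0,0,0],[0,0,0],[0,0,0],[0,0,0],[0,0,0]],"gripper":[0.3,0.3,0.3,0.3,0.3]}';python3 -m handwheel '{"xyz":[[0,0,0],[0,0,0],[0,0,0]],"angular":[[0,0,0],[0,0,0],[0,0,0]],"gripper":[0.3,0.3,0.3]}'
```

```text
t: 10.33
eef_pos: [0.4761, -0.1306, 0.0783]
orientation: [0.721, -0.693, -0.001, 0.001]
force: [0.6, 0.5, 0.6]
opening: 0.0641
t: 10.58
eef_pos: [0.4784, -0.1297, 0.0801]
orientation: [0.722, -0.692, 0.001, -0.0]
force: [0.0, -0.6, 0.6]
opening: 0.0643
```

```bash
python3 -m handwheel '{"xyz":[[0,0,10],[0,0,10],[0,0,5],[0,0,0],[0,0,0]],"angular":[[0,0,0],[0,0,0],[0,0,0],[0,0,0],[0,0,0]],"gripper":[0.3,0.3,0.3,0.3,0.3]}';python3 -m handwheel '{"xyz":[[0,0,0],[0,0,0],[0,0,0],[0,0,0],[0,0,0]],"angular":[[0,0,0],[0,0,0],[0,0,0],[0,0,0],[0,0,0]],"gripper":[0.6,0.7,1,1,1]}' 20; python3 -m handwheel '{"xyz":[[0,0,0],[0,0,0],[0,0,0],[0,0,0],[0,0,0]],"angular":[[0,0,0],[0,0,0],[0,0,0],[0,0,0],[0,0,0]],"gripper":[1,1,1,1,1]}'
```

```text
t: 11.0
eef_pos: [0.477, -0.1293, 0.0533]
orientation: [0.722, -0.692, -0.001, 0.0]
force: [0.2, -0.7, -0.4]
opening: 0.0643
t: 11.42
eef_pos: [0.4777, -0.1295, 0.0542]
orientation: [0.722, -0.692, 0.0, -0.0]
force: [0.1, -0.3, 0.3]
opening: 0.0358
t: 11.83
eef_pos: [0.4779, -0.1304, 0.0543]
orientation: [0.721, -0.693, 0.001, 0.0]
force: [-0.8, -5.3, 3.3]
opening: 0.028
```

```bash
python3 -m handwheel '{"xyz":[[0,0,-6],[0,0,-8],[0,0,-8],[0,0,-10],[0,0,-15]],"angular":[[0,0,0],[0,0,0],[0,0,0],[0,0,0],[0,0,0]],"gripper":[1,1,1,1,1]}';python3 -m handwheel '{"xyz":[[0,0,-25],[0,0,0],[0,0,0],[0,0,0]],"angular":[[0,0,0.042],[0,0,0],[0,0,0],[0,0,0]],"gripper":[1,1,1,1]}'; python3 - <<'E'
from h import *
im=snap('scene'); cv2.imwrite('pics/sc4.png',cv2.resize(im['color'][80:240,140:350],None,fx=3,fy=3))
E
```

```text
t: 12.25
eef_pos: [0.4768, -0.1285, 0.1009]
orientation: [0.722, -0.692, -0.001, 0.0]
force: [-0.2, -0.4, -0.8]
opening: 0.0276
t: 12.58
eef_pos: [0.4775, -0.1289, 0.126]
orientation: [0.707, -0.707, -0.0, -0.0]
force: [-1.2, -0.6, -1.9]
opening: 0.0279
```

View pics/sc4.png

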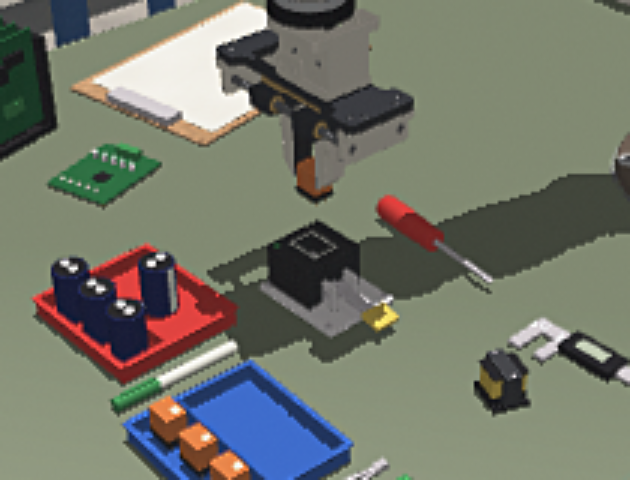

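The relay is lifted clear and hangs straight (crop 315,180). On to the blue tray.

```bash
python3 -m handwheel '{"xyz":[[-18,-28,0],[-18,-28,0],[-18,-28,0],[-18,-28,0],[-18,-28,0]],"angular":[[0,0,0],[0,0,0],[0,0,0],[0,0,0],[0,0,0]],"gripper":[1,1,1,1,1]}' >/dev/null; python3 -m handwheel '{"xyz":[[-19,-30,0],[0,0,0],[0,0,25],[0,0,30],[0,0,25]],"angular":[[0,0,0],[0,0,0],[0,0,0],[0,0,0],[0,0,0]],"gripper":[1,1,1,1,1]}' ; python3 -m handwheel '{"xyz":[[0,0,10],[0,0,0],[0,0,0],[0,0,0]],"angular":[[0,0,0],[0,0,0],[0,0,0],[0,0,0]],"gripper":[1,1,1,1]}'
```

```text
t: 13.47
eef_pos: [0.6467, -0.0201, 0.0434]
orientation: [0.707, -0.707, -0.001, 0.001]
force: [-0.3, 0.1, -0.7]
opening: 0.0277
t: 13.8
eef_pos: [0.6486, -0.0204, 0.0373]
orientation: [-0.707, 0.707, -0.001, 0.001]
force: [1.4, -0.5, 0.5]
opening: 0.028
```

```bash
python3 -m handwheel '{"xyz":[[0,0,5],[0,0,4],[0,0,1],[0,0,0],[0,0,0]],"angular":[[0,0,0],[0,0,0],[0,0,0],[0,0,0],[0,0,0]],"gripper":[1,1,1,1,1]}';  python3 -m handwheel '{"xyz":[[0,0,1],[0,0,0],[0,0,0]],"angular":[[0,0,0],[0,0,0],[0,0,0]],"gripper":[1,1,1]}'
```

```text
t: 14.22
eef_pos: [0.6477, -0.0205, 0.0262]
orientation: [-0.707, 0.707, -0.0, 0.0]
force: [-1.5, 0.5, -1.5]
opening: 0.0279
t: 14.47
eef_pos: [0.6479, -0.0205, 0.0254]
orientation: [-0.707, 0.707, -0.0, 0.0]
force: [-0.3, -0.5, 3.1]
opening: 0.0277
```

```bash
python3 -m handwheel '{"xyz":[[0,0,0.5],[0,0,0],[0,0,0],[0,0,0],[0,0,0]],"angular":[[0,0,0],[0,0,0],[0,0,0],[0,0,0],[0,0,0]],"gripper":[1,1,0.5,0.5,0.5]}';  python3 -m handwheel '{"xyz":[[0,0,-15],[0,0,-30],[0,0,-30],[0,0,-25],[0,0,0]],"angular":[[0,0,0],[0,0,0],[0,0,0],[0,0,0],[0,0,0]],"gripper":[0.5,0.5,0.5,0.3,0.3]}'
```

```text
t: 14.88
eef_pos: [0.6475, -0.0204, 0.0243]
orientation: [-0.707, 0.707, 0.0, -0.0]
force: [0.1, 0.2, -0.1]
opening: 0.0427
t: 15.3
eef_pos: [0.6508, -0.0203, 0.13]
orientation: [-0.707, 0.707, -0.003, 0.003]
force: [0.6, 0.7, 1.1]
opening: 0.0554
```

```bash
python3 -m handwheel '{"xyz":[[-20.5,32,0],[-20.5,32,0],[-20.5,32,0],[-20.5,33,0],[-20.5,33,0]],"angular":[[0,0,0],[0,0,0],[0,0,0],[0,0,0],[0,0,0]],"gripper":[0.1,0.1,0.1,0.1,0.1]}' >/dev/null; python3 -m handwheel '{"xyz":[[-20.5,33.5,0],[0,0,0],[0,0,0],[0,0,0],[0,0,0]],"angular":[[0,0,0],[0,0,0.108],[0,0,0.108],[0,0,0.108],[0,0,0]],"gripper":[0.1,0.1,0.1,0.1,0.1]}' >/dev/null; python3 -m handwheel '{"xyz":[[0,0,20],[0,0,30],[0,0,0],[0,0,0],[0,0,0]],"angular":[[0,0,0],[0,0,0],[0,0,0],[0,0,0],[0,0,0]],"gripper":[0.1,0.1,0.1,0.1,0.1]}'
```

```text
t: 16.55
eef_pos: [0.4524, 0.1026, 0.0752]
orientation: [-0.584, 0.812, 0.0, -0.0]
force: [0.4, 0.6, 0.3]
opening: 0.0825
```

```bash
python3 - <<'E'
from h import *
s=st();M=R.from_quat(s['orientation']).as_matrix(); print(M.round(3))
d=np.array([.4523,.1025,.018])-s['eef_pos']; print('tool mm',(M.T@d*1000).round(1))
im=snap('scene'); cv2.imwrite('pics/sc5.png',cv2.resize(im['color'][120:280,180:390],None,fx=3,fy=3))
E
```

```text
t 16.55 pos [0.4524 0.1026 0.0752] q [-5.843e-01  8.116e-01  0.000e+00 -1.000e-04] F [0.4 0.6 0.3] op 0.0825 j [-0.29  0.38 -0.06  2.12  0.04  0.64 -2.27]
[[-0.317 -0.948 -0.   ]
 [-0.948  0.317 -0.   ]
 [ 0.     0.    -1.   ]]
tool mm [ 0.2  0.1 57.2]
```

View pics/sc5.png

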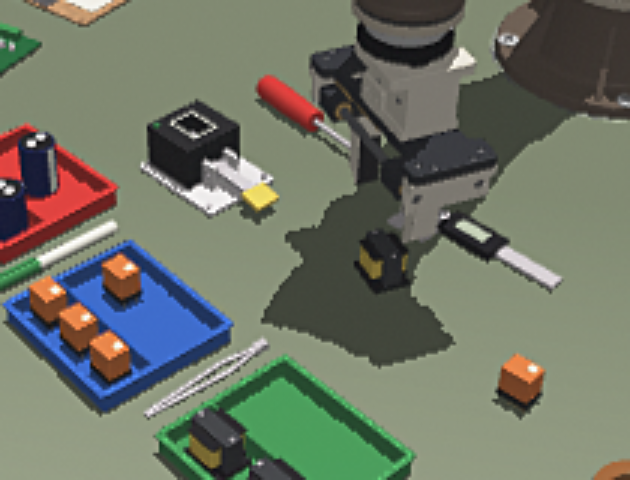

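Relay A stands upright in the blue tray (crop 122,277), and the jaws are centred over the transformer. I descend and grip.

```bash
python3 -m handwheel '{"xyz":[[0,0,20],[0,0,20],[0,0,15],[0,0,2],[0,0,0]],"angular":[[0,0,0],[0,0,0],[0,0,0],[0,0,0],[0,0,0]],"gripper":[0.1,0.1,0.1,0.1,0.1]}'; python3 -m handwheel '{"xyz":[[0,0,0],[0,0,0],[0,0,0],[0,0,0],[0,0,0]],"angular":[[0,0,0],[0,0,0],[0,0,0],[0,0,0],[0,0,0]],"gripper":[0.4,0.45,1,1,1]}' 30; python3 -m handwheel '{"xyz":[[0,0,0],[0,0,0],[0,0,0],[0,0,0]],"angular":[[0,0,0],[0,0,0],[0,0,0],[0,0,0]],"gripper":[1,1,1,1]}'
```

```text
t: 17.02
eef_pos: [0.4523, 0.1026, 0.0179]
orientation: [-0.584, 0.812, -0.0, -0.0]
force: [0.0, -0.8, 0.6]
opening: 0.0827
t: 17.43
eef_pos: [0.4525, 0.1027, 0.018]
orientation: [-0.584, 0.812, -0.0, 0.0]
force: [-0.6, -1.1, -0.2]
opening: 0.0539
t: 17.77
eef_pos: [0.4522, 0.1024, 0.0176]
orientation: [-0.584, 0.812, -0.0, -0.0]
force: [-1.2, -1.4, 5.7]
opening: 0.0415
```

```bash
python3 -m handwheel '{"xyz":[[0,0,-15],[0,0,-30],[0,0,-30],[0,0,-25],[0,0,0]],"angular":[[0,0,0],[0,0,0],[0,0,-0.108],[0,0,-0.108],[0,0,-0.108]],"gripper":[1,1,1,1,1]}'; python3 -m handwheel '{"xyz":[[0,0,0],[-17.5,-31,0],[-17.5,-31,0],[-17.5,-31,0],[-17.5,-31,0]],"angular":[[0,0,0],[0,0,0],[0,0,0],[0,0,0],[0,0,0]],"gripper":[1,1,1,1,1]}' >/dev/null; python3 -m handwheel '{"xyz":[[-17.5,-31,0],[-18.5,-32,0],[0,0,0],[0,0,25],[0,0,25]],"angular":[[0,0,0],[0,0,0],[0,0,0],[0,0,0],[0,0,0]],"gripper":[1,1,1,1,1]}';  python3 -m handwheel '{"xyz":[[0,0,20],[0,0,10],[0,0,0],[0,0,0],[0,0,0]],"angular":[[0,0,0],[0,0,0],[0,0,0],[0,0,0],[0,0,0]],"gripper":[1,1,1,1,1]}'
```

```text
t: 18.18
eef_pos: [0.4546, 0.1035, 0.1217]
orientation: [0.709, -0.705, 0.002, -0.003]
force: [1.4, 0.0, -2.0]
opening: 0.0419
t: 19.02
eef_pos: [0.6398, 0.2093, 0.0662]
orientation: [-0.706, 0.708, -0.0, 0.0]
force: [1.0, -0.1, -2.1]
opening: 0.0419
t: 19.43
eef_pos: [0.6399, 0.2089, 0.0385]
orientation: [-0.707, 0.708, -0.0, 0.001]
force: [0.4, 1.2, -1.5]
opening: 0.0417
```

```bash
python3 -m handwheel '{"xyz":[[0,0,7],[0,0,5],[0,0,4],[0,0,1],[0,0,0]],"angular":[[0,0,0],[0,0,0],[0,0,0],[0,0,0],[0,0,0]],"gripper":[1,1,1,1,1]}';  python3 -m handwheel '{"xyz":[[0,0,1],[0,0,0],[0,0,0]],"angular":[[0,0,0],[0,0,0],[0,0,0]],"gripper":[1,1,1]}'
```

```text
t: 19.85
eef_pos: [0.6393, 0.2085, 0.0208]
orientation: [-0.707, 0.707, -0.0, 0.0]
force: [-0.6, -0.3, 2.8]
opening: 0.042
t: 20.1
eef_pos: [0.6393, 0.2085, 0.0207]
orientation: [-0.707, 0.707, -0.0, 0.0]
force: [-3.5, -1.2, 10.7]
opening: 0.0418
```

```bash
python3 -m handwheel '{"xyz":[[0,0,-0.7],[0,0,0],[0,0,0],[0,0,0],[0,0,0]],"angular":[[0,0,0],[0,0,0],[0,0,0],[0,0,0],[0,0,0]],"gripper":[1,0.3,0.3,0.3,0.3]}';  python3 -m handwheel '{"xyz":[[0,0,-15],[0,0,-30],[0,0,-30],[0,0,-25],[0,0,0]],"angular":[[0,0,0],[0,0,0],[0,0,0],[0,0,0],[0,0,0]],"gripper":[0.3,0.3,0.3,0.3,0.3]}'; python3 -m handwheel '{"xyz":[[-14,32,0],[-14,32,0],[-14,32,0],[-14,32,0],[-16,32,0]],"angular":[[0,0,0],[0,0,0],[0,0,0],[0,0,0],[0,0,-0.1]],"gripper":[0.3,0.3,0.3,0.3,0.3]}' >/dev/null; python3 -m handwheel '{"xyz":[[0,0,0],[0,0,20],[0,0,30],[0,0,0],[0,0,0]],"angular":[[0,0,0],[0,0,0],[0,0,0],[0,0,0],[0,0,0]],"gripper":[0.3,0.3,0.3,0.3,0.3]}'
python3 - <<'E'
from h import *
s=st();M=R.from_quat(s['orientation']).as_matrix(); print(M.round(3))
d=np.array([.479,.2803,.019])-s['eef_pos']; print('tool mm',(M.T@d*1000).round(1))
im=snap('scene'); cv2.imwrite('pics/sc6.png',cv2.resize(im['color'][140:320,180:420],None,fx=3,fy=3))
E
```

```text
t: 20.52
eef_pos: [0.6392, 0.2085, 0.02]
orientation: [-0.707, 0.707, 0.0, -0.0]
force: [0.3, 0.4, 0.2]
opening: 0.0627
t: 20.93
eef_pos: [0.6423, 0.2098, 0.126]
orientation: [-0.707, 0.707, -0.002, 0.004]
force: [0.3, -0.2, -0.2]
opening: 0.0645
t: 21.77
eef_pos: [0.4783, 0.2797, 0.0691]
orientation: [0.741, -0.671, -0.0, 0.002]
force: [0.3, 0.3, 0.2]
opening: 0.0642
t 21.77 pos [0.4783 0.2797 0.0691] q [ 7.414e-01 -6.710e-01 -4.000e-04  1.800e-03] F [0.3 0.3 0.2] op 0.0642 j [-0.5   0.51 -0.17  1.9   0.12  0.74 -2.21]
[[ 0.1   -0.995 -0.003]
 [-0.995 -0.099 -0.002]
 [ 0.002  0.003 -1.   ]]
tool mm [-0.6 -1.  50.1]
```

View pics/sc6.png

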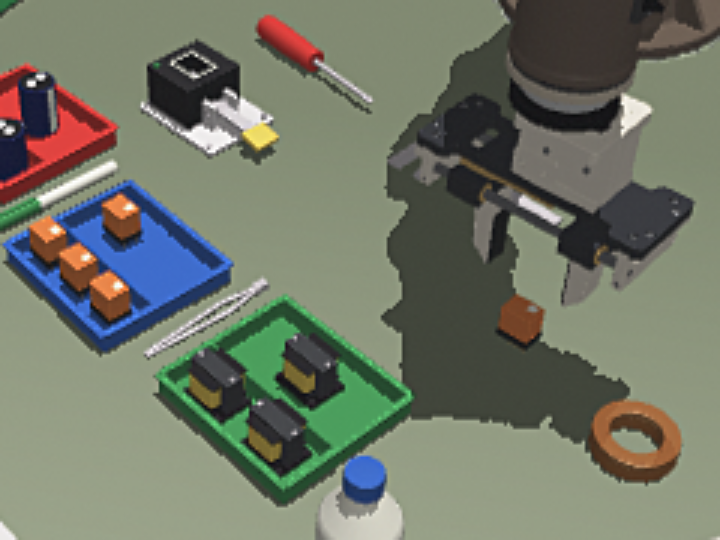

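The transformer stands in the green tray (crop 312,365), and the jaws straddle relay B (520,320). I descend.

```bash
python3 -m handwheel '{"xyz":[[0,-1,20],[0,0,15],[0,0,12],[0,0,2],[0,0,0]],"angular":[[0,0,0],[0,0,0],[0,0,0],[0,0,0],[0,0,0]],"gripper":[0.3,0.3,0.3,0.3,0.3]}'; python3 -m handwheel '{"xyz":[[0,0,0],[0,0,0],[0,0,0],[0,0,0],[0,0,0]],"angular":[[0,0,0],[0,0,0],[0,0,0],[0,0,0],[0,0,0]],"gripper":[0.55,0.6,1,1,1]}' 20; python3 -m handwheel '{"xyz":[[0,0,0],[0,0,0],[0,0,0],[0,0,0]],"angular":[[0,0,0],[0,0,0],[0,0,0],[0,0,0]],"gripper":[1,1,1,1]}'
```

```text
t: 22.23
eef_pos: [0.4806, 0.2808, 0.0219]
orientation: [0.741, -0.671, 0.0, -0.0]
force: [0.4, 0.4, 1.0]
opening: 0.0644
t: 22.65
eef_pos: [0.4804, 0.2809, 0.0217]
orientation: [0.741, -0.671, 0.0, -0.0]
force: [-0.8, -0.3, 0.0]
opening: 0.0355
t: 22.98
eef_pos: [0.4803, 0.2807, 0.0214]
orientation: [0.741, -0.671, 0.0, -0.0]
force: [-0.8, -1.9, 4.2]
opening: 0.0276
```

```bash
python3 -m handwheel '{"xyz":[[0,0,-15],[0,0,-30],[0,0,-30],[0,0,-25],[0,0,0]],"angular":[[0,0,0],[0,0,0],[0,0,0],[0,0,0.1],[0,0,0]],"gripper":[1,1,1,1,1]}'; python3 -m handwheel '{"xyz":[[30,-21,0],[30,-21,0],[30,-21,0],[30,-21,0],[30,-21,0]],"angular":[[0,0,0],[0,0,0],[0,0,0],[0,0,0],[0,0,0]],"gripper":[1,1,1,1,1]}' >/dev/null; python3 -m handwheel '{"xyz":[[30,-21,0],[30,-21,0],[30,-21,0],[0,0,0],[0,0,0]],"angular":[[0,0,0],[0,0,0],[0,0,0],[0,0,0],[0,0,0]],"gripper":[1,1,1,1,1]}';  python3 -m handwheel '{"xyz":[[0,0,25],[0,0,30],[0,0,25],[0,0,0],[0,0,0]],"angular":[[0,0,0],[0,0,0],[0,0,0],[0,0,0],[0,0,0]],"gripper":[1,1,1,1,1]}'
```

```text
t: 23.4
eef_pos: [0.4825, 0.2825, 0.1259]
orientation: [-0.705, 0.709, -0.001, 0.004]
force: [0.8, 0.4, -0.3]
opening: 0.0279
t: 24.23
eef_pos: [0.6488, 0.0373, 0.1202]
orientation: [-0.705, 0.709, -0.0, -0.001]
force: [-0.4, 0.4, -0.5]
opening: 0.0275
t: 24.65
eef_pos: [0.6464, 0.0419, 0.0401]
orientation: [0.708, -0.707, -0.001, 0.001]
force: [1.2, -0.2, -0.4]
opening: 0.0279
```

```bash
python3 -m handwheel '{"xyz":[[0,0,7],[0,0,5],[0,0,3],[0,0,1],[0,0,0]],"angular":[[0,0,0],[0,0,0],[0,0,0],[0,0,0],[0,0,0]],"gripper":[1,1,1,1,1]}';  python3 -m handwheel '{"xyz":[[0,0,0.7],[0,0,0],[0,0,0]],"angular":[[0,0,0],[0,0,0],[0,0,0]],"gripper":[1,1,1]}'
```

```text
t: 25.07
eef_pos: [0.6483, 0.0406, 0.0255]
orientation: [-0.707, 0.707, -0.0, 0.0]
force: [-0.4, -0.3, 0.2]
opening: 0.0276
t: 25.32
eef_pos: [0.6483, 0.0406, 0.0248]
orientation: [-0.707, 0.707, -0.0, 0.0]
force: [0.1, -0.1, -0.5]
opening: 0.0277
```

```bash
python3 -m handwheel '{"xyz":[[0,0,0.7],[0,0,0],[0,0,0]],"angular":[[0,0,0],[0,0,0],[0,0,0]],"gripper":[1,1,1]}'; python3 -m handwheel '{"xyz":[[0,0,0],[0,0,0],[0,0,0],[0,0,0]],"angular":[[0,0,0],[0,0,0],[0,0,0],[0,0,0]],"gripper":[0.6,0.6,0.6,0.6]}';  python3 -m handwheel '{"xyz":[[0,0,-15],[0,0,-30],[0,0,-35],[0,0,-35],[0,0,0]],"angular":[[0,0,0],[0,0,0],[0,0,0],[0,0,0],[0,0,0]],"gripper":[0.6,0.6,0.6,0.6,0.6]}'; python3 -m handwheel '{"xyz":[[0,35,-10],[0,35,-10],[0,35,-10],[0,35,-10],[0,0,0]],"angular":[[0,0,0],[0,0,0],[0,0,0],[0,0,0],[0,0,0]],"gripper":[0.6,0.6,0.6,0.6,0.6]}'; python3 -m handwheel '{"xyz":[[0,35,-10],[0,35,-10],[0,0,0],[0,0,0],[0,0,0]],"angular":[[0,0,0],[0,0,0],[0,0,0],[0,0,0],[0,0,0]],"gripper":[0.6,0.6,0.6,0.6,0.6]}'
python3 - <<'E'
from h import *
im=snap('scene'); cv2.imwrite('pics/sc7.png',cv2.resize(im['color'][120:320,140:400],None,fx=3,fy=3)); P=cloud(im)
im=snap('top'); cv2.imwrite('pics/top7.png',cv2.resize(im['color'][100:260,120:420],None,fx=2.6,fy=2.6))
E
```

```text
t: 25.57
eef_pos: [0.6484, 0.0406, 0.0245]
orientation: [-0.707, 0.707, -0.0, 0.0]
force: [-1.8, -0.4, 5.1]
opening: 0.0276
t: 25.9
eef_pos: [0.6481, 0.0406, 0.0237]
orientation: [-0.707, 0.707, 0.0, -0.0]
force: [0.2, -0.2, 0.1]
opening: 0.0366
t: 26.32
eef_pos: [0.6522, 0.0412, 0.1462]
orientation: [-0.707, 0.707, -0.003, 0.004]
force: [1.8, -0.1, 0.6]
opening: 0.0368
t: 26.73
eef_pos: [0.5024, 0.0407, 0.1799]
orientation: [0.707, -0.707, -0.001, 0.001]
force: [0.7, 0.4, -0.8]
opening: 0.0365
t: 27.15
eef_pos: [0.4388, 0.0407, 0.1991]
orientation: [-0.707, 0.707, -0.0, 0.001]
force: [0.3, -0.4, 0.1]
opening: 0.0364
```

View pics/sc7.png

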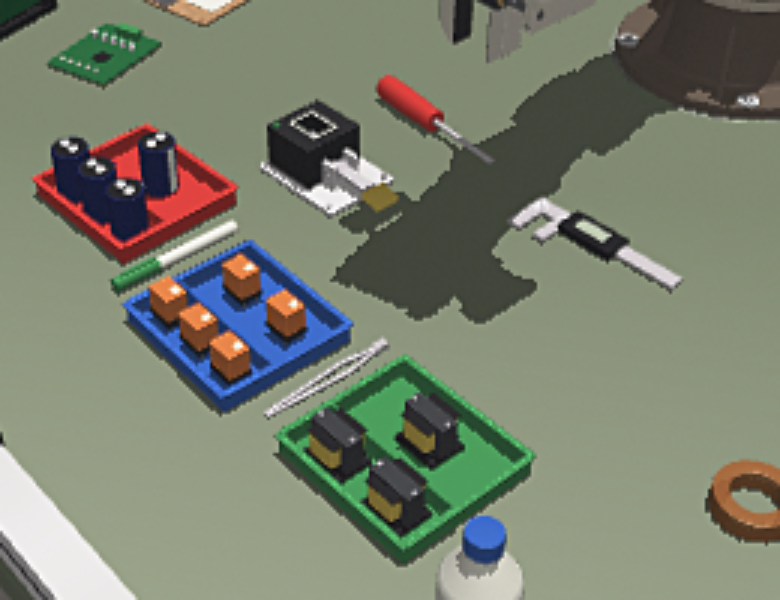

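View pics/top7.png

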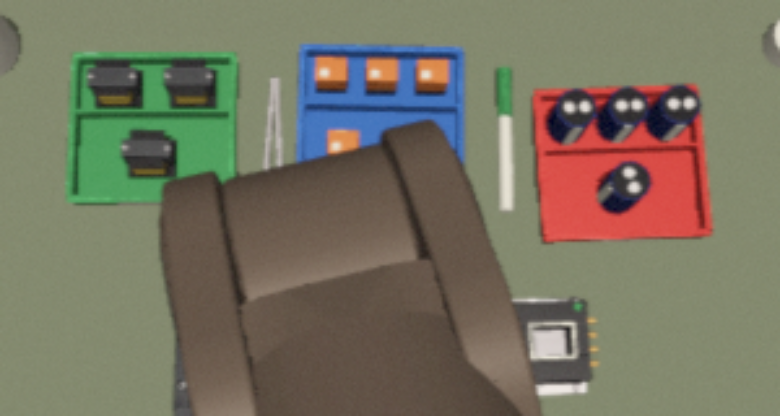

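All four parts stand upright in the front compartments. One depth check on their heights, then I hand in.

```bash
python3 - <<'E'
from h import *
im=snap('scene'); P=cloud(im).reshape(-1,3)
for n,x,y in [('relA',.648,-.0205),('relB',.648,.0406),('cap',.611,-.1995),('trafo',.639,.2085)]:
    q=P[(abs(P[:,0]-x)<.03)&(abs(P[:,1]-y)<.026)&(P[:,2]>.03)]; print(n,len(q),'top',np.percentile(q[:,2],95).round(4),np.median(q,0).round(3))
st(); job.close_job()
E
```

```text
relA 86 top 0.04 [ 0.648 -0.014  0.037]
relB 91 top 0.0405 [0.648 0.047 0.037]
cap 160 top 0.0573 [ 0.614 -0.188  0.051]
trafo 211 top 0.0401 [0.642 0.213 0.037]
t 27.3 pos [0.4389 0.0407 0.1985] q [-7.069e-01  7.073e-01  1.000e-04 -0.000e+00] F [-0.5  0.4 -0.3] op 0.0367 j [-0.08  0.18 -0.15  2.03  0.03  0.94 -1.82]
the job is handed in; nothing more can be done
```

All four parts are back in the front compartments of their trays, and I handed the job in at t = 27.3 s of the 112 s allowed. `close_job` gives no verdict.

- **Lever and socket relay:** I pressed the ejector lever onto its stop, with about 24 N at 20 mm height. The camera then showed the relay top at about 67 mm, so it was raised as expected. I lifted it out and set it in the blue tray.
- **Other parts:** the second relay went into the blue tray, the capacitor into the red one and the transformer into the green one. Each was lowered until the wrist force showed floor contact, then released.
- **Last checks:** the final scene picture shows all four parts upright. The measured tops are about 40 mm for both relays and the transformer, and 57 mm for the capacitor. The expected heights are 39, 39 and 58 mm, so all agree within about 2 mm. The arm was clear of everything, with forces below 1 N.
- **What I could not fully check:** in the final top view the arm hid one relay, so that one was confirmed from the scene camera only. I never read the lever angle directly; the pad height and the raised relay are the evidence for it. No check failed.

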